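# Run the parts tote into the picking bay and tip the nuts into its corner

### The arm

A 7-joint arm with a two-finger parallel gripper is mounted at the origin on a cart in front of the work surface, level with it; the furniture and walls round the work are solid. World frame = base frame: x ahead of the robot, y to its left, z up, the work surface at z = 0. Lengths are in mm, angles in rad, forces in N, time in s.
With the tool pointing down it reaches from about 350 to 900 mm from the base axis. Payload 7.2 kg.
Tool frame: the origin (TCP) lies midway between the tips of the shut fingers; the grasp point (between the pads) lies 19 mm behind it (r.grip_point_offset is the distance from the TCP to the grasp point, in mm); z points along the fingers, x is the direction in which the jaws open and shut, and the axes are right-handed (so a half turn about z gives the same grasp; the last joint's range is limited). The gripper opens to 85 mm and grips with 20 to 120 N. Pads are 22 mm wide; open, the fingers measure 114 mm over their backs; the gripper's body (76 mm by 85 mm) begins 54 mm behind the grasp point. The pads swing forward as they close: fully open they stand 13 mm farther back than shut.
Start: joints at [-1.388, 0.411, -0.013, 1.596, 0.006, 1.134, -0.082], TCP at [155.121, 605.447, 231.297] pointing down, gripper open.
Joint ranges: [-2.95, 2.95], [-0.29, 1.99], [-1.47, 1.44], [0.14, 2.54], [-1.03, 4.17], [0.13, 1.85], [-2.86, 2.86]. Speed limits (rad/s): [2.39, 2.39, 3.01, 3.01, 3.14, 3.14, 3.14].

### API

Orientations are given as a unit quaternion [w, x, y, z].
In Python, from bench import status, imaging, r gives the robot as it stands.
- The arm moves only by the tool step_arm, never from a script. Its argument "commands" is a list of rows, each a list of 7 numbers: the shift along the tool's x, y, z in m, then the turn, a rotation vector about the tool's x, y, z in rad, then the opening, from 0 (shut) to 1 (fully open). In form: [[tx, ty, tz, ax, ay, az, hand], ...]. A call has 1 to 8 rows; each row shifts and turns the commanded pose from where the row before left it, along the tool's axes as they then stand; what a row does not reach is not made up. A row lasts 1/10 s, in which the tool goes at most 50 mm and 8.59 degrees, less where a joint would pass 70% of its speed; a pose out of reach is approached as far as the arm can. A call is refused whole if a number of a shift passes 0.05 or a number of a turn 0.15, either way. A call with a gripper value outside its range is refused whole. The fingers move at their own pace and stop on an object; "squeeze" is the grip in N (left out, the last holds). Time passes only in rows, so rows that do not move let the fingers close. It gives the time, the measured TCP pose, the force and the opening at its end, in the units of the state.
- status.get_state(): the state, without advancing time (a new reading comes with each control period).
- imaging.camera(name): name is "scene" or "top" or "wrist"; returns (picture, depth): 480x640x3 uint8, blue, green, red; 480x640 float32, mm along the optical axis (not along the pixel's ray), 0 where there is no reading.
- imaging.camera_info(name): a dict with "fx", "fy", "cx", "cy" (pixels), "rvec" (rotation vector, rad) and "tvec" (3), from world to camera coordinates, as OpenCV has them. Camera axes: x right, y down, z forward; pixel columns grow to the right and rows downward; lengths in mm; the calibration is good to about 2 mm. A picture is of the moment at which its call begins: read the wrist's pose just before it. camera_info takes no time and is no camera call; for the wrist camera it gives the pose at the moment of the call.
- r.hand_in(): hands the job in, once; it reports no verdict.
The state is a dict: "time_s": time; "joint_positions": joint angles; "qvel": joint speeds; "effort": joint torques, N m; "position": TCP position; "eef_rot": TCP orientation; "contact_force": force on the tool from outside, world axes, zero at the start; "torque": the same for the moment, N m; "gripper_width": finger opening in mm.
Only numpy, scipy, OpenCV 4.12 (cv2) and the standard library are available. Lean on these libraries where they do the work, as an engineer would, in place of code of your own. Each camera call takes 0.05 s, during which the arm holds its last target. There are 200 camera calls.

### The job

Roll the grey tote of hex nuts along the roller track until it drops fully home into the bay against the end stop. Then take it by its rim and tip it up on the bottom corner that sits where the end stop meets the guide rail on the robot's side, until all five nuts have slid together into that low corner, so that they can be picked out there. Keep that corner of the tote down in the bay and all nuts in the tote, leave the other things on the bench alone, and finish still holding the tote tilted: do not set it down or let go.

Things in the scene. Friction and masses are not known exactly. Their poses are not given: they have to be found in the camera images.
- station: bench roller track, fixed. Origin: on the bench under the centre of the picking bay at its right end; z up, +y along the track to the infeed end, -x the robot's side (yaw within 0.22 rad). Ten free-turning steel rollers, 18 mm thick, lie across it at y = 108 to 342 mm every 26 mm, tops at z = 40 mm. Two aluminium guide rails, y = -114 to 358 mm, tops at z = 50 mm, inner faces at x = +-77.5 mm, 12 mm thick.
- bay (a point): middle of the bay's white plastic slide plate (the deck), at (0, 0, 38) mm of the station, same axes. The deck is fixed, 2 mm lower than the roller tops, 196 mm long (y) and as wide as the gap between the rails. The tote's underside lies centred here when it is fully home.
- stop (a point): middle of the top edge of the dark steel end stop that closes the bay, at (0, -100, 50) mm of the station: its face looks along +y and stands 12 mm above the deck, as high as the guide rails.
- tote: open grey plastic tote, about 0.3 kg empty (varies 0.22 to 0.42), on the rollers 140 to 210 mm up the track from home, axes as the station's. Origin: centre of its underside. Outside 150 (x) x 200 (y) x 62 mm high, straight walls and floor 4 mm thick. Home, it has up to 2.5 mm play in x; tipped against stop and rail (12 mm high), its bottom corner shifts a few mm inward.
- tote_rim (a point): point on the tote's rim, middle of the far (+x) side, half the rim's height, at (75.5, 0, 56) mm of the tote. The stiff rim runs round all four sides: 9 mm thick across the wall, 12 mm high (z = 50 to 62 mm), flush with the wall's inner face and 5 mm proud outside, so the tote measures 160 x 210 mm over it; centre lines at x = +-75.5, y = +-100.5 mm.
- tote_corner (a point): inner corner of the tote floor, where its robot-side wall (-x) meets its end-stop-side wall (-y), at (-71, -96, 4) mm of the tote; axes as the tote's. The nuts must gather here.
- tote_foot (a point): outer bottom corner of the tote below that, at (-75, -100, 0) mm of the tote: the corner it is tipped up on.
- nut0: loose plated steel hex nut, 17 mm across flats, 9 mm high, 12 g, lying flat in the tote, scattered away from the corner; origin: centre of its underside. The nuts are smooth: friction coefficient on the tote and on each other 0.16 to 0.24.
- nut1: hex nut, as nut0
- nut2: hex nut, as nut0
- nut3: hex nut, as nut0
- nut4: hex nut, as nut0
- tape_measure: pocket tape measure on its side, 61 x 72 x 31 mm, right of the bay; loose, leave alone; origin under its centre
- film_tub: small lidded tub, 34 mm in diameter, 37 mm high, right of the bay; loose, leave alone; origin under its centre
- eraser: eraser in a card sleeve, 21 x 42 x 12 mm, behind the bay; loose, leave alone; origin under its centre

How it is judged:
By the outcome, as a careful person would: the job done as asked, in the order asked, and still so for the second after the job is handed in, while the arm keeps its last pose, push and grip.
It also fails if it takes over 58 s, if anything falls off the work surface, if the arm or the gripper's body presses on something with over 40 N, if the wrist force passes 120 N, or if a joint passes its speed limit or range.

## Working session

There is one attempt and no reset: what is moved stays moved. The work goes in short steps, Python scripts to look and compute and a tool call to move; the robot and the scene stay as the last step left them, time stands still between calls to the robot, and variables do not carry over. Pictures are saved under pics/ and viewed, about 8 in all and at most 12, crops included, and the job is handed in when it is done.

Besides the shell and the picture viewer there is one more tool, called after ">>>" as name(argument=value, ...), one argument or row to a line, values as JSON. step_arm: Moves the arm, as the interface text tells. Its arguments: {"type":"object","properties":{"commands":{"type":"array"},"squeeze":{"type":"number"}},"required":["commands"]}

```bash
ls; mkdir -p pics
python3 - <<'E'
from bench import status, imaging, r
import cv2,numpy as np
s=status.get_state();print(s['time_s'],s['position'],s['eef_rot'],s['gripper_width'],s['contact_force'])
for n in ['scene','top']:
    p,d=imaging.camera(n);cv2.imwrite(f'pics/{n}0.png',p);np.save(f'pics/{n}0.npy',d)
    i=imaging.camera_info(n);R=cv2.Rodrigues(np.array(i['rvec'],float))[0];print(n,i,-R.T@np.array(i['tvec']).ravel())
E
```

```text
pics
0.0 [155.00685554 604.95869379 230.44704236] [ 5.41350573e-04  7.89981703e-01  6.13129859e-01 -6.26072904e-04] 85.20575367942742 [-0.09737004 -0.11401713 -0.15063557]
scene {'fx': 471.9663880277683, 'fy': 471.9663880277683, 'cx': 321.8234824150112, 'cy': 246.91655020214336, 'rvec': array([ 1.89672782, -1.09702042,  0.60112067]), 'tvec': array([-371.22166257,  285.00260021,  720.20610595])} [-209.88647778 -554.60638292  621.36001353]
top {'fx': 586.4628772876729, 'fy': 586.4628772876729, 'cx': 321.2516550953837, 'cy': 238.6793845703057, 'rvec': array([ 2.10255945, -2.12612863,  0.19321527]), 'tvec': array([-117.44574811,  568.86342252, 1278.11883838])} [ 310.76130274 -137.75276862 1362.14479763]
```

View pics/top0.png

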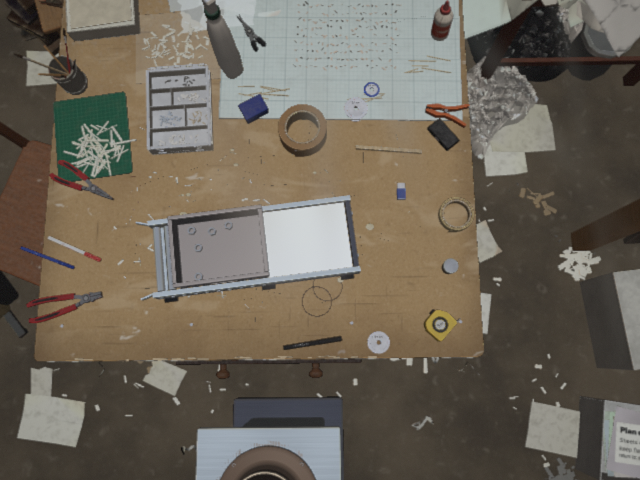

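View pics/scene0.png

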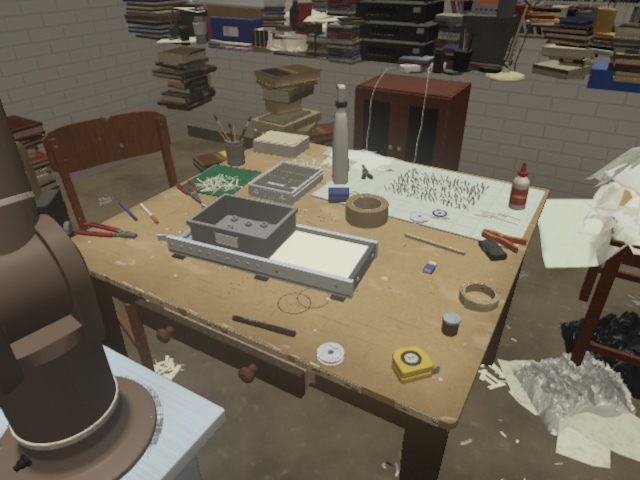

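The top view shows the tote at (170–270, 207–287), the white deck at (265–352, 203–278) and the dark stop at x≈352. The tape, tub and eraser are at (440,324), (450,267) and (401,191). The scene view agrees.

```bash
cat > h.py <<'E'
from bench import status, imaging, r
import cv2,numpy as np
from scipy.spatial.transform import Rotation as Ro
def cam(n):
    i=imaging.camera_info(n);R=cv2.Rodrigues(np.array(i['rvec'],float))[0]
    return i,R,-R.T@np.array(i['tvec'],float).ravel()
def ray(n,uv,z,c=None):
    i,R,C=c or cam(n);uv=np.atleast_2d(uv).astype(float)
    d=np.c_[(uv[:,0]-i['cx'])/i['fx'],(uv[:,1]-i['cy'])/i['fy'],np.ones(len(uv))]@R
    return C+d*((z-C[2])/d[:,2])[:,None]
def proj(n,P,c=None):
    i,R,C=c or cam(n);q=(np.atleast_2d(P)-C)@R.T
    return np.c_[q[:,0]/q[:,2]*i['fx']+i['cx'],q[:,1]/q[:,2]*i['fy']+i['cy']]
E
python3 - <<'E'
from h import *
p=cv2.imread('pics/top0.png');d=np.load('pics/top0.npy')
sub=p[190:300,255:365]
m=np.zeros(p.shape[:2],np.uint8);m[190:300,255:365]=(sub.min(2)>190)*255
m=cv2.morphologyEx(m,cv2.MORPH_OPEN,np.ones((5,5)))
c=max(cv2.findContours(m,0,2)[0],key=cv2.contourArea)
w=ray('top',c[:,0],38)
rect=cv2.minAreaRect(w[:,:2].astype(np.float32));print('deck',rect);print(cv2.boxPoints(rect))
# depth-based tote rim: world height map
i,R,C=cam('top');v,u=np.mgrid[:480,:640]
X=np.stack([(u-i['cx'])/i['fx']*d,(v-i['cy'])/i['fy']*d,d],-1)@R+C*1
X=(X.reshape(-1,3)).reshape(480,640,3)
# fix: X = R^T q + C
mm=(X[...,2]>88)&(X[...,2]<120)&(u>140)&(u<300)&(v>180)&(v<320)&(d>0)
q=X[mm];print(len(q),np.median(q[:,2]))
rr=cv2.minAreaRect(q[:,:2].astype(np.float32));print('rim',rr);print(cv2.boxPoints(rr))
for n,uv in dict(tape=(440,324),tub=(450,267),eraser=(401,191)).items():print(n,ray('top',uv,20)[0])
cv2.imwrite('pics/c0.png',cv2.resize(p[180:310,140:370],None,fx=3.4,fy=3.4,interpolation=cv2.INTER_CUBIC))
E
```

```text
deck ((570.46728515625, -90.03387451171875), (151.06057739257812, 187.4236297607422), 6.693117141723633)
[[ 484.5295     -5.763895]
 [ 506.374    -191.91019 ]
 [ 656.405    -174.30385 ]
 [ 634.56055    11.842438]]
1570 101.97654218375283
rim ((547.1072998046875, 103.43986511230469), (161.38218688964844, 210.60362243652344), 6.797959327697754)
[[454.51907  198.45007 ]
 [479.4479   -10.672943]
 [639.69556    8.429657]
 [614.7667   217.55267 ]]
tape [ 374.31205181 -390.05855888   20.        ]
tub [ 504.12941854 -419.3922985    20.        ]
eraser [ 686.91430842 -313.23442161   20.        ]
```

View pics/c0.png

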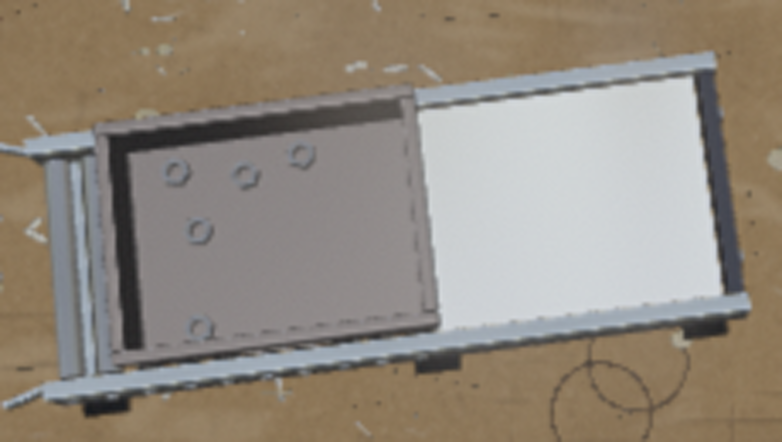

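The station yaw is about 0.117 rad and the bay is near (569, -85). The tote is about 189 mm up the track. Next I write a helper that turns a target pose into equal rows, then approach the far rim.

```bash
cat >> h.py <<'E'
YAW=0.117
SX=np.array([np.cos(YAW),np.sin(YAW),0]);SY=np.array([-np.sin(YAW),np.cos(YAW),0]);BAY=np.array([569.,-84.8,38])
RD=np.c_[SX,-SY,[0,0,-1]]   # tool down, jaws along station x
def pose():
    s=status.get_state();q=np.array(s['eef_rot']);return np.array(s['position']),Ro.from_quat(q,scalar_first=True).as_matrix(),s
def plan(P,R,N,cur=None):
    p0,R0=cur or pose()[:2]
    w=Ro.from_matrix(R0.T@R).as_rotvec()/N
    A=sum(Ro.from_rotvec(w*k).as_matrix() for k in range(N))
    t=np.linalg.solve(A,R0.T@(np.array(P)-p0))/1000
    print(N,'rows of',np.round(np.r_[t,w],4).tolist())
E
python3 - <<'E'
from h import *
print(pose()[0]);plan([618.6,142,170],RD,16)
E
```

```text
[155.00717954 605.01485391 230.51929528]
16 rows of [0.0013, 0.0435, 0.0038, 0.0001, 0.0001, 0.0752]
```

>>> step_arm(
  commands=[
    [0.0013,0.0435,0.0038,0.0001,0.0001,0.0752,1],
    [0.0013,0.0435,0.0038,0.0001,0.0001,0.0752,1],
    [0.0013,0.0435,0.0038,0.0001,0.0001,0.0752,1],
    [0.0013,0.0435,0.0038,0.0001,0.0001,0.0752,1],
    [0.0013,0.0435,0.0038,0.0001,0.0001,0.0752,1],
    [0.0013,0.0435,0.0038,0.0001,0.0001,0.0752,1],
    [0.0013,0.0435,0.0038,0.0001,0.0001,0.0752,1],
    [0.0013,0.0435,0.0038,0.0001,0.0001,0.0752,1],
  ],
)

```text
time_s: 0.9
position: [459.9, 444.6, 200.1]
eef_rot: [-0.0, 0.937, 0.35, -0.0]
contact_force: [-0.0, 0.9, 0.6]
gripper_width: 85.4
```

>>> step_arm(
  commands=[
    [0.0013,0.0435,0.0038,0.0001,0.0001,0.0752,1],
    [0.0013,0.0435,0.0038,0.0001,0.0001,0.0752,1],
    [0.0013,0.0435,0.0038,0.0001,0.0001,0.0752,1],
    [0.0013,0.0435,0.0038,0.0001,0.0001,0.0752,1],
    [0.0013,0.0435,0.0038,0.0001,0.0001,0.0752,1],
    [0.0013,0.0435,0.0038,0.0001,0.0001,0.0752,1],
    [0.0013,0.0435,0.0038,0.0001,0.0001,0.0752,1],
    [0.0013,0.0435,0.0038,0.0001,0.0001,0.0752,1],
  ],
)

```text
time_s: 1.7
position: [619.0, 140.7, 169.3]
eef_rot: [-0.001, 0.998, 0.057, -0.0]
contact_force: [0.4, 0.1, -0.4]
gripper_width: 85.8
```

>>> step_arm(
  commands=[
    [0,0,0,0,0,0,1],
    [0,0,0,0,0,0,1],
  ],
)

```text
time_s: 1.9
position: [618.6, 140.8, 169.4]
eef_rot: [-0.001, 0.998, 0.057, -0.0]
contact_force: [-0.3, 0.0, -0.5]
gripper_width: 85.7
```

Run:
```python
from h import *
p,R,s=pose();print(p,np.round(R,3),s['joint_positions'],s['contact_force']);plan([618.6,142,77],RD,4)
c=cam('wrist');im,d=imaging.camera('wrist');cv2.imwrite('pics/w0.png',im)
i,Rc,C=c;v,u=np.mgrid[:480,:640]
X=np.stack([(u-i['cx'])/i['fx']*d,(v-i['cy'])/i['fy']*d,d],-1)@Rc+C
S=np.stack([(X-BAY)@SX,(X-BAY)@SY,X[...,2]],-1)
for y0 in (200,215,230):
    m=(d>0)&(abs(S[...,1]-y0)<4)&(S[...,2]>97)&(S[...,2]<108);q=S[m]
    q=q[q[:,0]>40]; print(y0,len(q),q.min(0) if len(q) else '',q.max(0) if len(q) else '')
```

```text
[618.64684842 140.81773934 169.42866584] [[ 0.993  0.114 -0.001]
 [ 0.114 -0.993  0.002]
 [-0.    -0.002 -1.   ]] [-0.57953178  0.50148005  0.398118    1.66118205 -0.22198821  1.0238667
  0.00488812] [-0.25725082  0.04730431 -0.49488637]
4 rows of [0.0, -0.0003, 0.0231, -0.0004, 0.0001, -0.0007]
200 151 [ 70.11263624 196.00308392 100.67732155] [ 78.90651563 203.99325385 105.30222321]
215 154 [ 70.27948432 211.02767999 100.50232921] [ 78.88948645 218.98656117 105.33789244]
230 165 [ 70.44090461 226.1778131  101.37149843] [ 78.85766067 233.9930124  105.41717879]
```

View pics/w0.png

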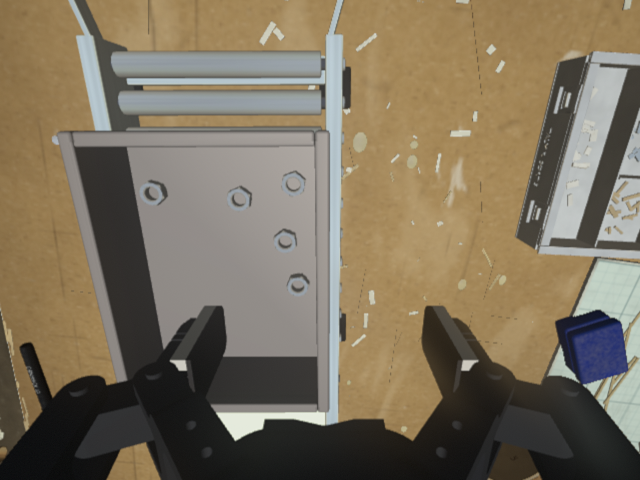

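The wrist view shows the far rim at column ~322, midway between the fingers (205 and 445), with five nuts on the floor. I'll descend and grip.

>>> step_arm(
  commands=[
    [-0.0005,0,0.0231,0,0,0,1],
    [0,0,0.0231,0,0,0,1],
    [0,0,0.0231,0,0,0,1],
    [0,0,0.0231,0,0,0,1],
    [0,0,0,0,0,0,0.4],
    [0,0,0,0,0,0,0],
    [0,0,0,0,0,0,0],
    [0,0,0,0,0,0,0],
  ],
  squeeze=40,
)

```text
time_s: 2.75
position: [618.9, 143.1, 78.9]
eef_rot: [-0.001, 0.998, 0.059, 0.001]
contact_force: [0.9, -0.7, -0.7]
gripper_width: 27.9
```

>>> step_arm(
  commands=[
    [0,0,0,0,0,0,0],
    [0,0,0,0,0,0,0],
    [0,0,0,0,0,0,0],
    [0,0,0,0,0,0,0],
  ],
)

```text
time_s: 3.15
position: [618.6, 142.8, 78.4]
eef_rot: [-0.001, 0.998, 0.058, 0.001]
contact_force: [-1.0, -0.1, 5.3]
gripper_width: 8.0
```

>>> step_arm(
  commands=[
    [0,0.005,0,0,0,0,0],
    [0,0.01,0,0,0,0,0],
    [0,0.015,0,0,0,0,0],
    [0,0.015,0,0,0,0,0],
    [0,0.015,0,0,0,0,0],
    [0,0.015,0,0,0,0,0],
    [0,0.01,0,0,0,0,0],
    [0,0.005,0,0,0,0,0],
  ],
)

```text
time_s: 3.95
position: [629.4, 51.8, 78.4]
eef_rot: [-0.001, 0.998, 0.058, 0.001]
contact_force: [-0.7, 1.5, 7.4]
gripper_width: 8.3
```

Run:
```python
from h import *
p,R,s=pose();print((p-BAY)@SX,(p-BAY)@SY,p[2],s['contact_force'],s['gripper_width'])
print(R)
i,Rc,C=cam('top');im,d=imaging.camera('top')
v,u=np.mgrid[:480,:640]
X=np.stack([(u-i['cx'])/i['fx']*d,(v-i['cy'])/i['fy']*d,d],-1)@Rc+C
S=np.stack([(X-BAY)@SX,(X-BAY)@SY,X[...,2]],-1)
m=(S[...,2]>94)&(S[...,2]<108)&(abs(S[...,0])<90)&(S[...,1]<300)&(S[...,1]>-120)
q=S[m];print(np.percentile(q,[.5,99.5],axis=0))
```

```text
75.94829112556852 128.615883172972 78.37152441147569 [-0.70706846  1.54912006  7.43620829] 8.338373066568689
[[ 0.99335477  0.11507853  0.00179712]
 [ 0.1150745  -0.99335441  0.00220581]
 [ 0.00203902 -0.00198435 -0.99999595]]
[[-79.19721567  -6.8297811   94.42209959]
 [ 80.84303013 202.14437394 107.46159152]]
```

>>> step_arm(
  commands=[
    [0,0.008,0,0,0,0,0],
    [0,0.015,0,0,0,0,0],
    [0,0.015,0,0,0,0,0],
    [0,0.015,0,0,0,0,0],
    [0,0.015,0,0,0,0,0],
    [0,0.01,0,0,0,0,0],
    [0,0.006,0.0005,0,0,0,0],
    [0,0,0.0005,0,0,0,0],
  ],
)

```text
time_s: 4.8
position: [639.5, -32.1, 77.4]
eef_rot: [-0.001, 0.998, 0.058, 0.001]
contact_force: [-1.5, -2.4, 14.3]
gripper_width: 8.3
```

Run:
```python
from h import *
p,R,s=pose();print((p-BAY)@SX,(p-BAY)@SY,p[2],s['contact_force'],s['gripper_width'])
i,Rc,C=cam('top');im,d=imaging.camera('top')
v,u=np.mgrid[:480,:640]
X=np.stack([(u-i['cx'])/i['fx']*d,(v-i['cy'])/i['fy']*d,d],-1)@Rc+C
S=np.stack([(X-BAY)@SX,(X-BAY)@SY,X[...,2]],-1)
m=(S[...,2]>94)&(S[...,2]<108)&(abs(S[...,0])<90)&(S[...,1]<300)&(S[...,1]>-125)
q=S[m];print(np.percentile(q,[.5,99.5],axis=0))
for a in(-105,-85,85,105):
  k=(abs(q[:,1]-10-a)<8)&(q[:,0]<60);print(a,np.median(q[k,2]))
```

```text
76.13895100350956 44.06566864486486 77.44773718380695 [-1.48489581 -2.38744323 14.27104213] 8.333612912562915
[[-78.98255628 -91.23952196  94.47006173]
 [ 81.12784023 117.90914233 107.38792415]]
-105 100.88449345194567
-85 100.81846374332463
85 103.33987635521021
105 101.86138967960005
```

>>> step_arm(
  commands=[
    [0,0.004,0,0,0,0,0],
    [0,0.004,0,0,0,0,0],
    [0,0.003,0,0,0,0,0],
    [0,0,0.0005,0,0,0,0],
  ],
)

```text
time_s: 5.25
position: [640.8, -41.7, 77.3]
eef_rot: [-0.001, 0.998, 0.058, 0.001]
contact_force: [-2.0, 0.1, 17.0]
gripper_width: 7.6
```

>>> step_arm(
  commands=[
    [0,0.002,0.0005,0,0,0,0],
    [0,0.001,0.0003,0,0,0,0],
    [0,0,0,0,0,0,0],
  ],
)

```text
time_s: 5.55
position: [641.2, -45.7, 76.4]
eef_rot: [-0.0, 0.998, 0.058, 0.001]
contact_force: [-0.6, -1.5, 12.3]
gripper_width: 8.3
```

>>> step_arm(
  commands=[
    [0,0.001,0.0002,0,0,0,0],
    [0,0.001,0.0002,0,0,0,0],
    [0,0,0,0,0,0,0],
  ],
)

```text
time_s: 5.85
position: [641.3, -45.8, 76.4]
eef_rot: [-0.002, 0.998, 0.059, 0.001]
contact_force: [-3.6, 2.5, 17.2]
gripper_width: 8.1
```

>>> step_arm(
  commands=[
    [0,0.0015,0,0,0,0,0],
    [0,0.001,0,0,0,0,0],
    [0,0,0,0,0,0,0],
  ],
)

```text
time_s: 6.15
position: [641.7, -46.7, 76.4]
eef_rot: [-0.002, 0.998, 0.059, 0.001]
contact_force: [-4.1, 6.4, 17.3]
gripper_width: 8.3
```

>>> step_arm(
  commands=[
    [0,0,0,0,0,0,0.3],
    [0,0,0,0,0,0,0.3],
    [0,0,0,0,0,0,0.3],
    [0,0,0,0,0,0,0.3],
  ],
)

```text
time_s: 6.55
position: [640.2, -48.9, 73.8]
eef_rot: [-0.001, 0.998, 0.058, -0.0]
contact_force: [0.3, 0.1, -0.2]
gripper_width: 25.4
```

Run:
```python
from h import *
p,R,s=pose();print(p,(p-BAY)@SX,(p-BAY)@SY,p[2],s['contact_force'],s['gripper_width'])
i,Rc,C=cam('top');im,d=imaging.camera('top')
v,u=np.mgrid[:480,:640]
X=np.stack([(u-i['cx'])/i['fx']*d,(v-i['cy'])/i['fy']*d,d],-1)@Rc+C
S=np.stack([(X-BAY)@SX,(X-BAY)@SY,X[...,2]],-1)
m=(S[...,2]>92)&(S[...,2]<108)&(abs(S[...,0])<90)&(S[...,1]<300)&(S[...,1]>-125)
q=S[m];print(np.percentile(q,[.5,99.5],axis=0))
for a in(-102,102):
  for b in (-50,0,45):
    k=(abs(q[:,1]-a)<4)&(abs(q[:,0]-b)<12);print(a,b,k.sum(),np.median(q[k,2]))
cv2.imwrite('pics/t1.png',cv2.resize(im[180:310,200:370],None,fx=4,fy=4,interpolation=cv2.INTER_CUBIC))
```

```text
[640.23984753 -48.93579936  73.80226101] 74.93934696494227 27.302949290263665 73.80226101252858 [ 0.30309359  0.10305336 -0.19353117] 25.43874811228604
[[ -78.43870028 -105.90454051   92.34486413]
 [  81.58427861  103.05257296  107.35456463]]
-102 -50 36 100.1946817599221
-102 0 37 100.16775288265694
-102 45 36 100.85336950762496
102 -50 24 99.65008572714373
102 0 0 nan
102 45 0 nan
  return _methods._mean(a, axis=axis, dtype=dtype,
  ret = ret.dtype.type(ret / rcount)
```

View pics/t1.png

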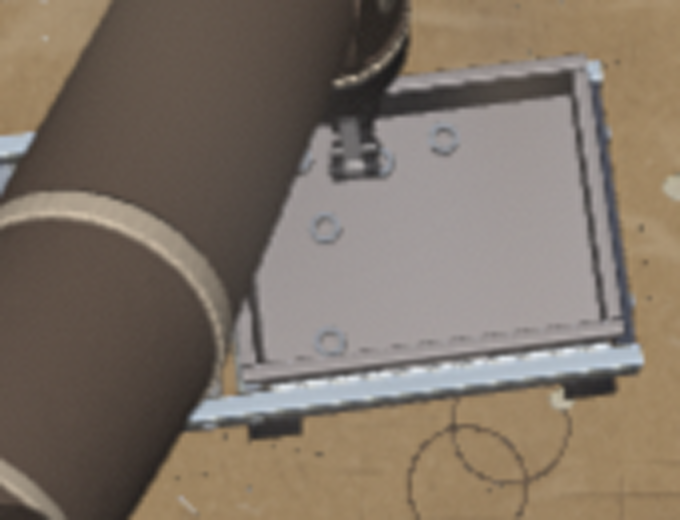

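The top crop shows the tote level, with its rim at z≈100 mm all round and hard against the stop, so it is home. All nuts are inside. I'll shift the grip about 20 mm towards the infeed end and grip harder.

>>> step_arm(
  commands=[
    [0,-0.01,-0.001,0,0,0,0.3],
    [0,-0.01,0,0,0,0,0.3],
    [0,0,0,0,0,0,0.3],
    [0,0,0,0,0,0,0],
    [0,0,0,0,0,0,0],
    [0,0,0,0,0,0,0],
    [0,0,0,0,0,0,0],
  ],
  squeeze=90,
)

```text
time_s: 7.3
position: [638.5, -28.7, 75.6]
eef_rot: [-0.001, 0.998, 0.058, 0.0]
contact_force: [-0.1, 1.3, 2.7]
gripper_width: 7.5
```

```bash
cat >> h.py <<'E'
def tote(th,foot0,lift=0.,extra=0.5):
    # pose of tote (R,origin) tipped th about foot; foot0 = foot at home
    n=(SX-SY)/np.sqrt(2);T=Ro.from_rotvec(n*th).as_matrix();R0=np.c_[SX,SY,[0,0,1]];R=T@R0
    e=12*np.tan(th)/np.sqrt(2)+extra*(th>0)
    F=foot0+e*(SX+SY)+[0,0,lift]
    return R,F-R@np.array([-75.,-100,0])
FOOT0=BAY-75*SX-100*SY
def tool(th,G,**k):   # G = tool pose (p,R) in world at th=0
    R0,o0=tote(0,FOOT0);R,o=tote(th,FOOT0,**k)
    return R@R0.T@(G[0]-o0)+o, R@R0.T@G[1]
E
python3 - <<'E'
from h import *
p,R,s=pose();print(p,(p-BAY)@SX,(p-BAY)@SY,s['contact_force'],s['gripper_width'],s['joint_positions'])
np.savez('grip.npz',p=p,R=R)
a=(p,R);G=(p,R)
for t0,t1,n in((0,10,7),(10,20,7),(20,30,7),(30,38,6)):
    A=tool(np.radians(t0),G);B=tool(np.radians(t1),G);plan(*B,n,cur=A);print(t1,B[0],B[1][:,2])
E
```

```text
[638.47701999 -28.6720924   75.63780658] 75.55401965141988 47.63390003469798 [-0.10220882  1.27101302  2.65649591] 7.4848504874638255 [-0.27974878  0.61583688  0.35979087  1.72138071 -0.27652015  0.8538996
  0.31904832]
7 rows of [-0.0004, 0.0004, -0.0052, 0.0176, 0.0176, -0.0]
10 [634.19096865 -34.09987703 111.67984356] [ 0.1081717   0.13872897 -0.98440498]
7 rows of [-0.0005, 0.0005, -0.0052, 0.0176, 0.0176, -0.0]
20 [625.76389146 -44.77178842 145.48315577] [ 0.21245212  0.27078797 -0.93890254]
7 rows of [-0.0005, 0.0005, -0.0051, 0.0176, 0.0176, -0.0]
30 [614.03969799 -59.61911342 176.02064668] [ 0.31025155  0.39463955 -0.86487202]
6 rows of [-0.0004, 0.0004, -0.0047, 0.0165, 0.0164, -0.0]
38 [602.66427323 -74.02476349 197.47164941] [ 0.3818189   0.48527127 -0.78659146]
```

>>> step_arm(
  commands=[
    [-0.0004,0.0004,-0.0052,0.0176,0.0176,0,0],
    [-0.0004,0.0004,-0.0052,0.0176,0.0176,0,0],
    [-0.0004,0.0004,-0.0052,0.0176,0.0176,0,0],
    [-0.0004,0.0004,-0.0052,0.0176,0.0176,0,0],
    [-0.0004,0.0004,-0.0052,0.0176,0.0176,0,0],
    [-0.0004,0.0004,-0.0052,0.0176,0.0176,0,0],
    [-0.0004,0.0004,-0.0052,0.0176,0.0176,0,0],
    [0,0,0,0,0,0,0],
  ],
)

```text
time_s: 8.1
position: [634.1, -35.4, 112.3]
eef_rot: [-0.066, 0.994, 0.057, 0.059]
contact_force: [-0.4, -0.3, -1.7]
gripper_width: 7.3
```

Run:
```python
from h import *
p,R,s=pose();print(p,R[:,2],s['contact_force'],s['torque'],s['gripper_width'],s['joint_positions'])
p0,d=imaging.camera('scene');cv2.imwrite('pics/s1.png',cv2.resize(p0[170:310,140:400],None,fx=3,fy=3,interpolation=cv2.INTER_CUBIC))
```

```text
[634.08667583 -35.42724854 112.26222331] [ 0.109675    0.13877321 -0.98423239] [-0.41942025 -0.31059729 -1.66938774] [-0.38870725  0.21853337 -0.04989484] 7.29776165090003 [-0.14255835  0.51049366  0.27597351  1.79389777 -0.40094656  0.79535521
  0.4821825 ]
```

View pics/s1.png

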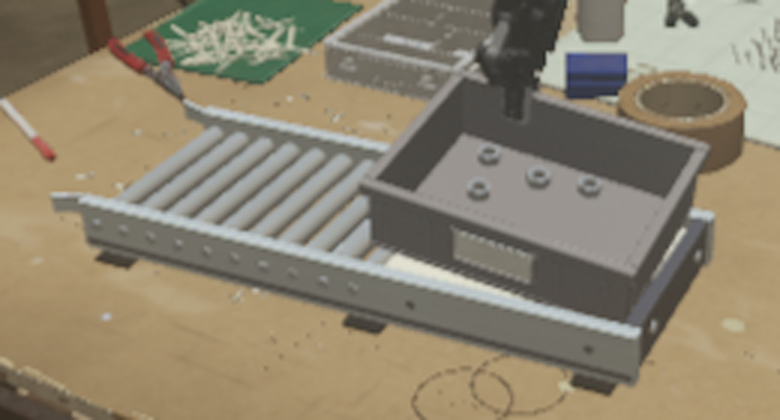

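The scene crop shows the tote tipping about the low corner at around (635,300), with that corner down. Four nuts are visible; the fifth should be behind the near wall. Continuing.

>>> step_arm(
  commands=[
    [-0.0005,0.0005,-0.0052,0.0176,0.0176,0,0],
    [-0.0005,0.0005,-0.0052,0.0176,0.0176,0,0],
    [-0.0005,0.0005,-0.0052,0.0176,0.0176,0,0],
    [-0.0005,0.0005,-0.0052,0.0176,0.0176,0,0],
    [-0.0005,0.0005,-0.0052,0.0176,0.0176,0,0],
    [-0.0005,0.0005,-0.0052,0.0176,0.0176,0,0],
    [-0.0005,0.0005,-0.0052,0.0176,0.0176,0,0],
    [0,0,0,0,0,0,0],
  ],
)

```text
time_s: 8.95
position: [625.3, -46.6, 146.1]
eef_rot: [-0.131, 0.983, 0.056, 0.116]
contact_force: [-0.6, 0.1, -2.1]
gripper_width: 7.2
```

>>> step_arm(
  commands=[
    [-0.0005,0.0005,-0.0051,0.0176,0.0176,0,0],
    [-0.0005,0.0005,-0.0051,0.0176,0.0176,0,0],
    [-0.0005,0.0005,-0.0051,0.0176,0.0176,0,0],
    [-0.0005,0.0005,-0.0051,0.0176,0.0176,0,0],
    [-0.0005,0.0005,-0.0051,0.0176,0.0176,0,0],
    [-0.0005,0.0005,-0.0051,0.0176,0.0176,0,0],
    [-0.0005,0.0005,-0.0051,0.0176,0.0176,0,0],
    [0,0,0,0,0,0,0],
  ],
)

```text
time_s: 9.75
position: [613.5, -61.3, 175.9]
eef_rot: [-0.194, 0.964, 0.055, 0.172]
contact_force: [-0.5, -0.4, -2.1]
gripper_width: 7.0
```

Run:
```python
from h import *
p,R,s=pose();print(p,R[:,2],s['contact_force'],s['torque'],s['gripper_width'],s['joint_positions'])
g=np.load('grip.npz');G=(g['p'],g['R'])
A=tool(np.radians(30),G);print(A[0],A[1][:,2])
for t in (38,42):plan(*tool(np.radians(t),G),6,cur=A)
p0,d=imaging.camera('scene');a=cv2.resize(p0[150:310,230:400],None,fx=3,fy=3,interpolation=cv2.INTER_CUBIC)
p0,d=imaging.camera('top');b=cv2.resize(p0[180:310,240:370],(int(130*480/130),480),interpolation=cv2.INTER_CUBIC)
cv2.imwrite('pics/s2.png',cv2.resize(np.hstack([a,b]),None,fx=.8,fy=.8))
```

```text
[613.52762107 -61.28865943 175.941349  ] [ 0.3107372   0.39275434 -0.86555556] [-0.51284152 -0.44297216 -2.09442576] [-0.73436529  0.51544789  0.00474154] 7.019863589524182 [ 0.20902127  0.38499441  0.09807733  1.91220954 -0.7693059   0.7990298
  0.94862265]
[614.03969799 -59.61911342 176.02064668] [ 0.31025155  0.39463955 -0.86487202]
6 rows of [-0.0004, 0.0004, -0.0047, 0.0165, 0.0164, -0.0]
6 rows of [-0.0006, 0.0006, -0.007, 0.0247, 0.0247, -0.0]
```

View pics/s2.png

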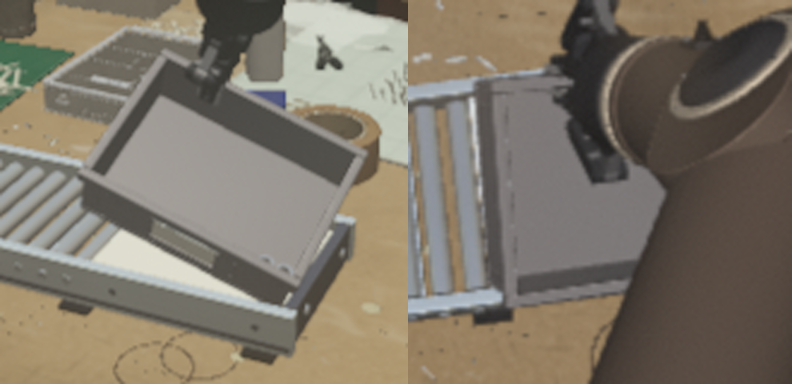

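Nuts have slid towards the low corner; two tops show at about (275,262) in the left half. Joint 5 is nearing its limit of -1.03, so I'll go a few degrees more and then look with the wrist camera.

>>> step_arm(
  commands=[
    [-0.0004,0.0004,-0.0047,0.0165,0.0164,0,0],
    [-0.0004,0.0004,-0.0047,0.0165,0.0164,0,0],
    [-0.0004,0.0004,-0.0047,0.0165,0.0164,0,0],
    [-0.0004,0.0004,-0.0047,0.0165,0.0164,0,0],
    [0,0,0,0,0,0,0],
    [0,0,0,0,0,0,0],
    [0,0,0,0,0,0,0],
    [0,0,0,0,0,0,0],
  ],
)

```text
time_s: 10.65
position: [606.5, -68.8, 190.4]
eef_rot: [-0.227, 0.951, 0.056, 0.201]
contact_force: [-0.6, -0.4, -1.6]
gripper_width: 7.4
```

Run:
```python
from h import *
p,R,s=pose();print(p,R[:,2],s['contact_force'],s['torque'],s['gripper_width'],s['joint_positions'])
p0,d=imaging.camera('scene');a=cv2.resize(p0[210:310,290:390],(480,480),interpolation=cv2.INTER_CUBIC)
c=cam('wrist');w,d=imaging.camera('wrist');np.save('pics/w3.npy',d);cv2.imwrite('pics/w3r.png',w)
g=np.load('grip.npz');R0,o0=tote(0,FOOT0)
Rt=R@g['R'].T@R0;o=p+R@g['R'].T@(o0-g['p']);print('tilt',np.degrees(np.arccos(Rt[2,2])),'foot',o+Rt@[-75,-100,0],'corner px',proj('wrist',o+Rt@[-71,-96,4],c),proj('scene',o+Rt@[-71,-96,4]))
cv2.imwrite('pics/s3.png',np.hstack([cv2.resize(a,(320,320)),cv2.resize(w,(427,320))]))
```

```text
[606.5494706  -68.76315407 190.3740863 ] [ 0.3572542   0.45522486 -0.81556101] [-0.63202049 -0.41064296 -1.59779098] [-0.77185486  0.56513713  0.0148342 ] 7.40445114192772 [ 0.30066226  0.37452296  0.06473964  1.93590995 -0.87585931  0.83853267
  1.08505149]
tilt 35.22519557450948 foot [ 511.67102256 -185.6508794    38.01193378] corner px [[113.14146148 463.12379894]] [[343.11196669 274.84617042]]
```

View pics/s3.png

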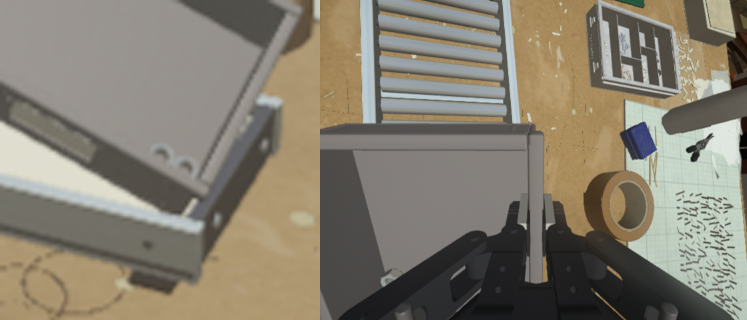

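```bash
cat >> h.py <<'E'
def totenow(p,R):
    g=np.load('grip.npz');R0,o0=tote(0,FOOT0);return R@g['R'].T@R0, p+R@g['R'].T@(o0-g['p'])
def onfloor(n,uv,Rt,o,z,c=None):
    i,Rc,C=c or cam(n);uv=np.atleast_2d(uv).astype(float)
    d=np.c_[(uv[:,0]-i['cx'])/i['fx'],(uv[:,1]-i['cy'])/i['fy'],np.ones(len(uv))]@Rc
    C=(C-o)@Rt;d=d@Rt;return C+d*((z-C[2])/d[:,2])[:,None]
E
python3 - <<'E'
from h import *
p,R,s=pose();Rt,o=totenow(p,R)
print(onfloor('wrist',[[108,417]],Rt,o,13).round())
sc=np.array([[160,153],[183,166]])*100/320+[290,210]
print(sc,onfloor('scene',sc,Rt,o,13).round())
w=cv2.imread('pics/w3r.png');a=cv2.resize(w[380:480,0:220],None,fx=3.5,fy=3.5,interpolation=cv2.INTER_CUBIC)
def outline(n,z): return proj(n,(np.array([[-71,-96,z],[71,-96,z],[71,96,z],[-71,96,z]])@Rt.T+o)).round()
print('wrist',outline('wrist',4).tolist());print('scene',outline('scene',4).tolist(),outline('scene',62).tolist());print('top',outline('top',4).tolist())
cv2.imwrite('pics/w4.png',a)
E
```

```text
[[-59. -45.  13.]]
[[340.     257.8125]
 [347.1875 261.875 ]] [[-44. -73.  13.]
 [-44. -90.  13.]]
wrist [[113.0, 463.0], [316.0, 463.0], [314.0, 191.0], [40.0, 191.0]]
scene [[343.0, 275.0], [370.0, 224.0], [295.0, 183.0], [264.0, 230.0]] [[350.0, 265.0], [378.0, 212.0], [300.0, 168.0], [267.0, 218.0]]
top [[348.0, 263.0], [347.0, 201.0], [266.0, 210.0], [269.0, 276.0]]
```

View pics/w4.png

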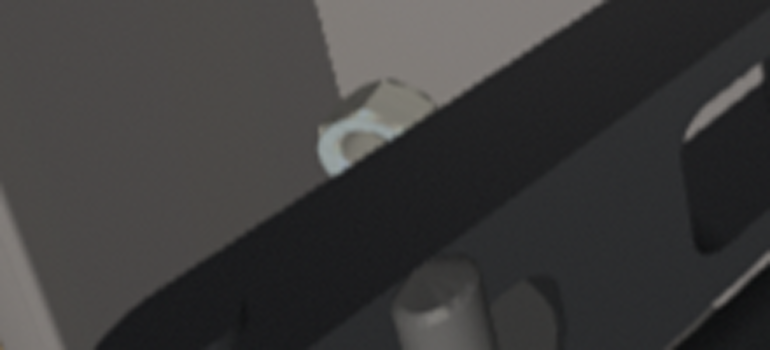

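Visible nuts in tote axes are at about (-60,-47), (-44,-73) and (-44,-90) mm. That fits a tight 3+2 pack in the corner, with the other two hidden behind the near wall. I'll tip a little further to settle them and recheck.

>>> step_arm(
  commands=[
    [-0.0004,0.0004,-0.0047,0.0165,0.0164,0,0],
    [-0.0004,0.0004,-0.0047,0.0165,0.0164,0,0],
    [0,0,0,0,0,0,0],
    [0,0,0,0,0,0,0],
    [0,0,0,0,0,0,0],
    [0,0,0,0,0,0,0],
    [0,0,0,0,0,0,0],
  ],
)

```text
time_s: 11.45
position: [602.5, -74.1, 197.4]
eef_rot: [-0.244, 0.944, 0.055, 0.216]
contact_force: [-0.3, 0.2, -2.8]
gripper_width: 7.3
```

Run:
```python
from h import *
p,R,s=pose();Rt,o=totenow(p,R);print(s['time_s'],s['contact_force'],s['gripper_width'],s['joint_positions'][4],'tilt',np.degrees(np.arccos(Rt[2,2])),'foot st',[((o+Rt@[-75,-100,0]-BAY)@a).round(1) for a in (SX,SY,[0,0,1])])
x0,d=imaging.camera('scene');a=cv2.resize(x0[235:290,315:370],(440,440),interpolation=cv2.INTER_CUBIC)
c=cam('wrist');w,d=imaging.camera('wrist');b=cv2.resize(w[370:480,0:110],(350,350),interpolation=cv2.INTER_CUBIC)
cv2.imwrite('pics/s5.png',np.hstack([a,cv2.copyMakeBorder(b,0,90,0,0,0)]))
```

```text
11.45 [-0.34781085  0.24789043 -2.79233522] 7.297416670223784 -0.9263419593388051 tilt 37.90529012846947 foot st [np.float64(-68.3), np.float64(-93.1), np.float64(0.1)]
```

View pics/s5.png

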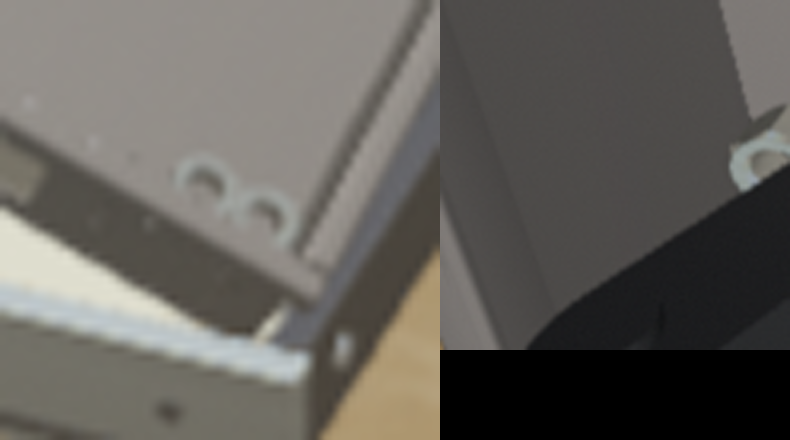

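Unchanged: the pack is stable. I'll press the foot lightly down and towards the rail, to confirm that the bay is carrying it.

Run:
```python
from h import *
p,R,s=pose();print((R.T@(-1.5*SX+[0,0,-1.5])).round(2))
```

```text
[-1.99  0.5   0.53]
```

>>> step_arm(
  commands=[
    [-0.001,0.0003,0.0003,0,0,0,0],
    [-0.001,0.0002,0.0002,0,0,0,0],
    [0,0,0,0,0,0,0],
    [0,0,0,0,0,0,0],
    [0,0,0,0,0,0,0],
  ],
)

```text
time_s: 12.05
position: [601.2, -74.5, 196.4]
eef_rot: [-0.244, 0.944, 0.055, 0.216]
contact_force: [2.1, 1.2, 2.8]
gripper_width: 7.2
```

Run:
```python
from h import *
p,R,s=pose();print(s['contact_force'],s['torque'])
Rt,o=totenow(p,R);print('foot st',[((o+Rt@[-75,-100,0]-BAY)@a).round(1) for a in (SX,SY,[0,0,1])],(R.T@[0,0,-1.5]).round(2))
```

```text
[2.13311474 1.15562029 2.78828272] [-0.28609891 -0.118524   -0.04334695]
foot st [np.float64(-69.4), np.float64(-93.2), np.float64(-1.0)] [-0.65  0.66  1.18]
```

The vertical force swung from -2.8 to +2.8 N, so the foot bears on the deck. One last look, then I'll hand in.

Run:
```python
from h import *
x0,d=imaging.camera('scene');cv2.imwrite('pics/s6.png',cv2.resize(x0[150:310,230:400],None,fx=3,fy=3,interpolation=cv2.INTER_CUBIC))
```

```text
(no output)
```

View pics/s6.png

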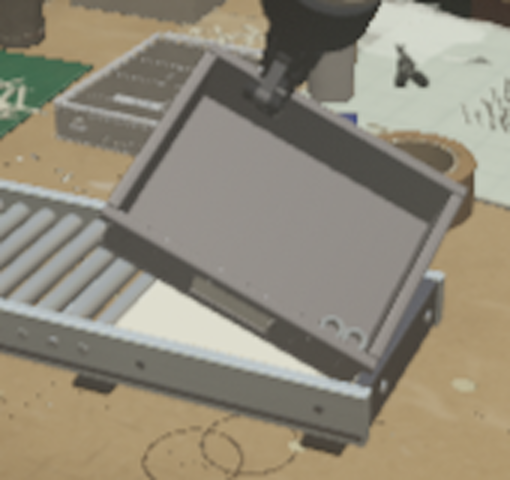

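The tote is held tilted with its corner in the bay, two nuts visible near the corner at (340,328), and the rest of the floor in view clear.

```bash
python3 -c "
from h import *
r.hand_in();print(status.get_state()['time_s'],status.get_state()['gripper_width'])"
```

```text
the job is handed in; nothing more can be done
the job is handed in; nothing more can be done
```

I rolled the tote home by its far rim, then regripped it about 50 mm towards the infeed end. I tipped it about 38° on the corner between stop and robot-side rail, and handed it in still gripped and tilted at about 12 s.

- **Home:** before tipping, the rim was level at about z = 100 mm where I could measure it; the arm hid part of the infeed side. The tote had met the stop at about 6 N.
- **Low corner:** pressing down lightly swung the vertical force from -2.8 to +2.8 N, so the corner rests on the deck. It sits about 8 mm in from the rail and 7 mm from the stop by calculation.
- **Nuts:** I saw only three of the five directly, at about (-60,-47), (-44,-73) and (-44,-90) mm in tote axes. The other two were hidden by the near wall and the gripper; I inferred their places from the tight 3+2 packing. Tipping 2.7° further moved none of the three, and the floor in view was clear.
- **Other objects:** I moved nothing near the tape measure, film tub or eraser, but did not check their positions again afterwards.

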